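Bring a fresh pan of portions into service on the bakery counter

ROBOT

A 6-joint arm with a two-finger parallel gripper is mounted at the origin on the work surface. World frame = base frame: x ahead of the robot, y to its left, z up, the work surface at z = 0. Lengths are in m, angles in rad, forces in N, time in s.
With the tool pointing down it reaches from about 0.35 to 0.775 m from the base axis. Payload 7.3 kg.
Tool frame: the origin (TCP) lies midway between the tips of the shut fingers; the grasp point (between the pads) lies arm.tcp_to_grasp behind it (arm.tcp_to_grasp is the distance from the TCP to the grasp point, in m); z points along the fingers, y is the line along which they close (so a half turn about z gives the same grasp; the last joint's range is limited). The gripper opens to 92 mm and grips with 3 to 60 N. Pads are 19 mm wide; open, the fingers measure 130 mm over their backs; the gripper's body (75 mm by 190 mm) begins 47 mm behind the grasp point.
Start: joints at [-1.321, 0.342, 1.524, -0, 1.275, -0.146], TCP at [0.202, -0.484, 0.227] pointing down, gripper open.
Joint ranges: [-2.53, 2.53], [-0.77, 2.02], [0.04, 2.7], [-1, 4.14], [0.28, 2.66], [-3.11, 3.11]. Speed limits (rad/s): [2.57, 2.57, 3.14, 3.14, 3.14, 3.14].

INTERFACE

Orientations are given as [roll, pitch, yaw] about the fixed x, y, z axes, in that order (R = Rz(yaw) Ry(pitch) Rx(roll)).
In Python, from rig import arm, viewer, order gives the robot as it stands.
- The arm moves only by the shell command python3 -m inch 'ROWS' [FORCE]. ROWS is JSON, one flat list of numbers, 7 for each row, row after row: the shift along the world's x, y, z in m, then the turn, a rotation vector about the world's x, y, z in rad, then the closure, from 0 (fully open) to 1 (shut). In form: [tx, ty, tz, ax, ay, az, jaw, tx, ty, tz, ax, ay, az, jaw, ...]. A call has 1 to 20 rows; each row shifts and turns the commanded pose from where the row before left it; what a row does not reach is not made up. A row lasts 1/8 s, in which the tool goes at most 62.5 mm and 10.7 degrees, less where a joint would pass 70% of its speed; a pose out of reach is approached as far as the arm can. A call is refused whole if a number of a shift passes 0.0625 or a number of a turn 0.188, either way. A call with a gripper value outside its range is refused whole. The fingers move at their own pace and stop on an object; FORCE is the grip in N (left out, the last holds). Time passes only in rows, so rows that do not move let the fingers close. It gives the time, the measured TCP pose, the force, the opening and the grip force at its end, in the units of the state.
- arm.read_state(): the state, without advancing time (a new reading comes with each control period).
- viewer.grab_frame(name): name is "scene" or "top" or "wrist"; returns the picture (384x512x3 uint8, blue, green, red); there is no depth.
- viewer.get_calibration(name): a dict with "intrinsics" (3x3 intrinsics, pixels), "R" (3x3) and "t" (3): a world point X has camera coordinates R X + t. Camera axes: x right, y down, z forward; pixel columns grow to the right and rows downward; lengths in m; the calibration is good to about 2 mm. The wrist camera is an equidistant fisheye: a pixel r from the principal point sees the ray r / f radians off the axis. A picture is of the moment at which its call begins: read the wrist's pose just before it. get_calibration takes no time and is no camera call; for the wrist camera it gives the pose at the moment of the call.
- order.finish_job(): hands the job in; it is judged then, once.
The state is a dict: "clock": time; "qpos": joint angles; "dq": joint speeds; "joint_efforts": joint torques, N m; "eef_pos": TCP position; "orientation": TCP orientation; "wrist_force": force on the tool from outside, world axes, zero at the start; "wrist_torque": the same for the moment, N m; "opening": opening from 0.0 (shut) to 1.0 (fully open); "finger_force": force on a finger pad.
Only numpy, scipy, OpenCV 4.12 (cv2) and the standard library are available. Lean on these libraries where they do the work, as an engineer would, in place of code of your own. Each camera call takes 0.05 s, during which the arm holds its last target. There are 200 camera calls.

TASK

Open the lidded pan in the counter rail: tip its lid up by the front edge with the back edge still resting on the rim, then draw it out from under the glass shelf and lay it flat, handle up, inside the wooden tray. Then lift the divider plate out of the empty pan and lower it between the guide ribs of the pan you opened until it stands fully home on the floor. Drop nothing, do not knock the glass shelf, and leave the honey jars and the sugar shaker where they are.

Things in the scene. Friction and masses are not known exactly. Their poses are not given: they have to be found in the camera images.
- rail: Fixed stainless countertop rail holding three food pans side by side, 285 (x -115 to +170) x 390 x 196 mm high. Origin on the counter under the centre of the middle pan; +x points away from the robot (yaw varies), +y to the left. The wells lie at y = -112, 0, +112 mm in this frame; any pan may be in any well. Pans and glass shelf share the rail's yaw.
- guard: Fixed flat glass shelf over the rear part of the pans, on two posts. Origin and axes as the rail: the glass spans x +30 to +155 mm, y -195 to +195 mm, underside 315 mm and top 321 mm above the counter (underside 115 mm above the pan rims); posts 16 mm thick at x +135, y +-180 mm.
- pan_full: The lidded pan: fixed black plastic food pan, rim outside 176 (x) x 108 (y) mm, mouth 150 x 84 mm, inner depth 61 mm. Origin at the centre of the mouth in the plane of the rim, 200 mm above the counter; x away from the robot, z up. Portion packs fixed on its floor reach up to 35 mm below the rim and leave a channel 24 mm wide along the centre line y = 0.
- guide_mouth (a point): Middle of the lidded pan, 10 mm below the rim, level with the mouths of the guide ribs: on the centre line y = 0 the front and rear walls each carry two moulded vertical ribs projecting 10 mm, 8 mm apart from the floor up to 20 mm below the rim, then flaring to about 20 mm apart at the top.
- pan_empty: Identical fixed pan with the same guide ribs, with nothing in it but the divider; same origin and axes.
- pan_jars: Fixed pan of the same outside and depth, without ribs, holding two honey jars; same origin and axes. Bystander.
- lid: Loose stainless lid of the full pan, about 0.3 kg. Plate 172 (x) x 104 (y) x 3 mm lying on the rim; a skirt under it, 146 x 80 mm, 8 mm deep, sits in the mouth with 2 mm play all round. Origin at the centre of the plate's underside (in the rim plane when seated), x towards the back, z up. Lying on a flat surface its origin is 8 mm above it.
- lid_handle (a point): Centre of the lid's bar handle, 30 mm above the lid's origin. The bar runs along the lid's x, 80 mm long, 12 mm wide (y), 10 mm high, on two end posts: 22 mm free between plate and bar, 66 mm between the posts.
- lid_front (a point): Middle of the lid's front edge (86 mm before its origin, nearest the robot), at the plate's underside.
- lid_back (a point): Middle of the lid's back edge (86 mm behind its origin, under the glass), at the plate's underside.
- divider: Loose aluminium divider plate, 0.12 kg, standing in the ribs of the empty pan, long side along the pan's x. Plate 144 (x) x 4 (y) x 50 mm high; thicker grip at the middle of its top edge, 44 (x) x 10 (y) mm, from 44 to 58 mm above its origin. Origin at the middle of its lower edge. Fully home its origin is 61 mm and the top of the grip 3 mm below the rim. Either way round is right.
- tray: Fixed wooden tray on a wooden display riser, 246 (x) x 176 (y) mm outside, on the left or the right of the rail. Flat floor 226 x 156 mm inside its edges; floor 106 mm, tops of the edges 114 mm above the counter. Origin under its centre, on the counter, z up.
- basket: Fixed wire basket of scones on the other side of the rail, 214 x 154 mm, up to 92 mm high with the scones. Origin under its centre. Bystander.
- jar1: Loose honey jar standing in the jar pan, 38 mm wide, 78 mm high, so it stands 17 mm above the rim. Origin at the centre of its base. Leave it.
- jar2: Second honey jar, the same size, in the same pan nearer the back. Leave it.
- shaker: Loose glass sugar shaker with a steel top standing on the rail's rear deck under the glass shelf, 38 mm wide, 71 mm high. Origin at the centre of its base. Leave it.
- tray_floor (a point): Centre of the tray's floor.
Things that resemble listed ones, but are neither listed nor needed, are in the scene too. What is meant by the lid is not green or red, and is the larger of those in its own colour.

How it is judged:
On the way, in this order (a step that is already met when the one before it is completed fails the run):
1. the lid is tipped up: its front edge at least 18 mm above the rim while its back edge is still on the rim (z of lid_front in the frame of pan_full above 0.018 m and z of lid_back in the frame of pan_full below 0.01 m and x of lid_back in the frame of pan_full between 0.07 and 0.1 m), for 0.1 s.
2. the lid lies flat inside the tray, let go (z of lid in the frame of tray_floor below 0.011 m and horizontal distance between lid and tray below 0.05 m and angle between lid's own z axis and vertical below 0.05 rad and contact force between lid and the fingers below 0.1 N), for 0.2 s.
3. the divider stands fully home between the ribs of the opened pan (z of divider in the frame of pan_full below -0.058 m and horizontal distance between divider and pan_full below 0.008 m and angle between the x axis of divider and the x axis of pan_full, either way round below 0.07 rad and angle between divider's own z axis and vertical below 0.07 rad), for 0.2 s.
At the end, for the whole second after the job is handed in: The lid lies flat (within 3 degrees), handle up, on the tray floor; the divider stands between the ribs of the opened pan, within 3 mm of fully down, 8 mm of its centre and 4 degrees of straight; both at rest; jars moved under 20 mm, shaker under 30 mm (all of step 3 and z of lid in the frame of tray_floor below 0.011 m and horizontal distance between lid and tray below 0.05 m and angle between lid's own z axis and vertical below 0.05 rad and linear speed of each of lid, divider below 0.02 m/s and distance of each of jar1, jar2 from where it was at the start of the episode below 0.02 m and distance of shaker from where it was at the start of the episode below 0.03 m); the robot touches nothing.
It fails at once if the glass shelf is knocked (more than 12 N) (contact force between guard and anything else above 12 N).
It fails at once if a honey jar is pushed more than 20 mm or tipped over (distance of any of jar1, jar2 from where it was at the start of the episode above 0.02 m or angle between any of jar1, jar2's own z axis and vertical above 0.4 rad).
It fails at once if the sugar shaker is pushed more than 30 mm (distance of shaker from where it was at the start of the episode above 0.03 m).
It fails at once if the lid is dropped (falling free faster than 0.8 m/s, a fall of over 30 mm) (linear speed of lid above 0.8 m/s and contact force between lid and the fingers below 0.05 N).
It fails at once if the divider is dropped (falling free faster than 0.8 m/s, a fall of over 30 mm) (linear speed of divider above 0.8 m/s and contact force between divider and the fingers below 0.05 N).
It also fails if it takes over 72 s, if anything falls off the work surface, if the arm or the gripper's body presses on something with over 40 N, if the wrist force passes 120 N, or if a joint passes its speed limit or range.

## Working session

There is one attempt and no reset: what is moved stays moved. The work goes in short steps, Python scripts to look and compute and a shell command to move; the robot and the scene stay as the last step left them, time stands still between calls to the robot, and variables do not carry over. Pictures are saved under pics/ and viewed, at most 14 in all, crops included, and the job is handed in when it is done.

```bash
ls; mkdir -p pics
python3 - <<'E'
from rig import arm, viewer
import cv2,numpy as np
print(arm.read_state(), arm.tcp_to_grasp)
fs=[]
for n in("scene","top"):
    f=viewer.grab_frame(n); cv2.imwrite(f"pics/{n}0.png",f); c=viewer.get_calibration(n); print(n,c)
E
```

```text
pics
{'clock': 0.0, 'qpos': array([-1.32102858e+00,  3.42692847e-01,  1.52502798e+00,  2.15981580e-05,
        1.27539630e+00, -1.46015118e-01]), 'dq': array([-0.0001027 ,  0.00112857,  0.00018126, -0.0003022 , -0.00138582,
       -0.0009698 ]), 'joint_efforts': array([-1.48338622e-03, -4.31247175e+01, -2.44224304e+01,  7.15863495e-02,
        5.58611273e-02, -1.08374181e-04]), 'eef_pos': array([ 0.20232023, -0.48400418,  0.22605665]), 'orientation': array([-3.14008741e+00, -2.42239117e-04,  3.95776377e-01]), 'wrist_force': array([-0.53488818, -0.73414533,  0.60103212]), 'wrist_torque': array([-0.0191046 ,  0.00477904,  0.01359521]), 'finger_force': 0.0, 'opening': 0.9972345591210992} 0.0188
scene {'intrinsics': array([[440.04806946,   0.        , 260.00240829],
       [  0.        , 440.04806946, 192.56014926],
       [  0.        ,   0.        ,   1.        ]]), 'R': array([[-0.5498146 , -0.83514191,  0.01555317],
       [-0.64595892,  0.41331371, -0.64180125],
       [ 0.52956678, -0.36291841, -0.76671328]]), 't': array([0.28339573, 0.45780354, 0.93523801])}
top {'intrinsics': array([[366.67967518,   0.        , 254.87468772],
       [  0.        , 366.67967518, 197.91624639],
       [  0.        ,   0.        ,   1.        ]]), 'R': array([[ 0.00458041, -0.99928925,  0.03741688],
       [-0.99248911, -0.00911708, -0.12199283],
       [ 0.12224725, -0.03657706, -0.99182545]]), 't': array([-0.02730555,  0.54957069,  1.09124327])}
```

View pics/top0.png

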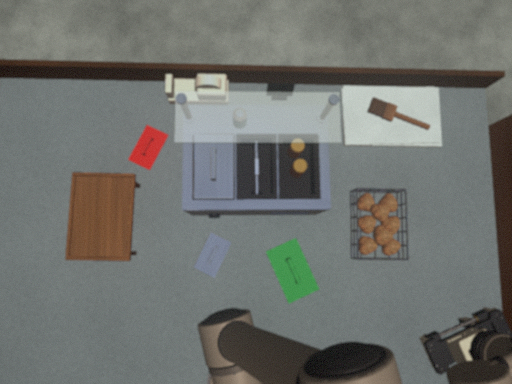

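View pics/scene0.png

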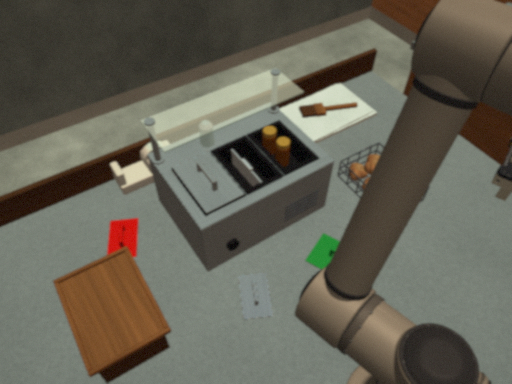

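Top view: the candidates for the lid are the large grey plate in the left well (213,165), the small grey one on the counter (212,255), the green (292,270) and the red (148,147). By the description it is the grey one in the rail. The divider is in the middle pan (257,165), the jars in the right pan, and the tray on the left (100,215). I'll check this in a close crop.

```bash
cat > h.py <<'E'
import numpy as np,cv2
from rig import arm,viewer
def ray(n,uv,c=None):
    c=c or viewer.get_calibration(n); R,t,K=np.array(c["R"]),np.array(c["t"]),np.array(c["intrinsics"])
    d=np.linalg.inv(K)@[uv[0],uv[1],1]
    if n=="wrist":
        r=np.hypot(d[0],d[1]); d=np.array([d[0]/r*np.sin(r),d[1]/r*np.sin(r),np.cos(r)]) if r>0 else d
    return -R.T@t, R.T@d
def onz(n,uv,z,c=None):
    o,d=ray(n,uv,c); return o+d*(z-o[2])/d[2]
def proj(n,X,c=None):
    c=c or viewer.get_calibration(n); p=np.array(c["R"])@X+c["t"]; K=np.array(c["intrinsics"])
    if n=="wrist":
        r=np.hypot(p[0],p[1]); th=np.arctan2(r,p[2]); q=np.array([p[0]/r*th,p[1]/r*th,1])
    else: q=p/p[2]
    return (K@q)[:2]
E
python3 - <<'E'
from h import *
f=cv2.imread('pics/top0.png')
crop=f[115:225,170:345]; cv2.imwrite('pics/c1.png',cv2.resize(crop,None,fx=4.5,fy=4.5,interpolation=cv2.INTER_CUBIC))
hsv=cv2.cvtColor(f,cv2.COLOR_BGR2HSV)
# tray
m=cv2.inRange(hsv,(3,90,60),(18,255,255)); m[:, :60]=0; m[:165]=0; m[270:]=0; m[:,142:]=0
c=max(cv2.findContours(m,0,2)[0],key=cv2.contourArea); b=cv2.boxPoints(cv2.minAreaRect(c))
print('tray',[onz('top',p,.114).round(3) for p in b], np.mean([onz('top',p,.114) for p in b],0))
for p in [(193,134),(234,134),(192,198),(235,198),(213,150),(213,181),(257,140),(258,192)]: print(p,onz('top',p,.2).round(3))
E
```

```text
tray [array([0.368, 0.498, 0.114]), array([0.614, 0.5  , 0.114]), array([0.605, 0.318, 0.114]), array([0.358, 0.322, 0.114])] [0.48587642 0.40954737 0.114     ]
(193, 134) [0.699 0.148 0.2  ]
(234, 134) [0.7   0.039 0.2  ]
(192, 198) [0.528 0.146 0.2  ]
(235, 198) [0.529 0.034 0.2  ]
(213, 150) [0.656 0.094 0.2  ]
(213, 181) [0.573 0.092 0.2  ]
(257, 140) [ 0.685 -0.022  0.2  ]
(258, 192) [ 0.545 -0.026  0.2  ]
```

View pics/c1.png

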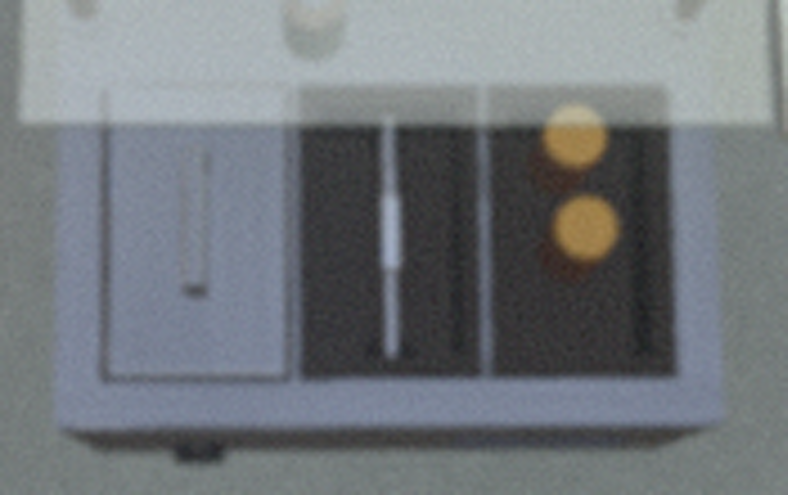

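The crop confirms the choice. The steel lid sits in the left well, with its front corners at top-view (193,199) and (234,199), and its bar from about (213,148) to (213,180). The divider stands in the middle pan at (257,166) and the jars are on the right.

Run:
```python
from h import *
C=lambda x,y:((x+.5)/4.5-.5+170,(y+.5)/4.5-.5+115)
for n,p,z in [('railFL',(55,428),.196),('railFR',(725,428),.196),('lidFL',(106,379),.2015),('lidFR',(288,379),.2015),('barF',(195,295),.235),('barB',(195,148),.235),('divF',(391,356),.19),('divgripF',(390,268),.197),('divgripB',(390,193),.197),('panEFL',(302,376),.2),('panEFR',(479,376),.2),('jarFR',(674,375),.2),('jar1',(586,228),.217),('jar2',(575,137),.217),('shaker',(315,15),.267)]:
    print(n,onz('top',C(*p),z).round(4))
# scene cross-check: lid handle
o=onz('scene',(207,176),.235);print(o)
```

```text
railFL [0.4972 0.1719 0.196 ]
railFR [ 0.5003 -0.2176  0.196 ]
lidFL [0.5253 0.1427 0.2015]
lidFR [0.5262 0.038  0.2015]
barF [0.5691 0.0899 0.235 ]
barB [0.6535 0.0914 0.235 ]
divF [ 0.5418 -0.022   0.19  ]
divgripF [ 0.593  -0.0209  0.197 ]
divgripB [ 0.6379 -0.0208  0.197 ]
panEFL [0.5282 0.03   0.2   ]
panEFR [ 0.5292 -0.0729  0.2   ]
jarFR [ 0.5308 -0.1872  0.2   ]
jar1 [ 0.614  -0.1337  0.217 ]
jar2 [ 0.668  -0.1278  0.217 ]
shaker [0.7215 0.024  0.267 ]
[0.59888673 0.09889978 0.235     ]
```

```bash
python3 -m inch '[0,0,0.05,0,0,-0.13,0.45, 0,0,0.05,0,0,-0.13,0.45, 0.035,0.052,0.03,0,0,-0.128,0.45, 0.035,0.052,0,0,0,0,0.45, 0.035,0.052,0,0,0,0,0.45, 0.035,0.052,0,0,0,0,0.45, 0.035,0.052,0,0,0,0,0.45, 0.035,0.052,0,0,0,0,0.45, 0.035,0.052,0,0,0,0,0.45, 0.035,0.052,0,0,-0.1,0,0.45, 0.035,0.052,0,0,-0.1,0,0.45, 0.035,0.053,0,0,-0.1,0,0.45, 0.035,0.053,-0.02,0,0,0,0.45, 0,0,-0.03,0,0,0,0.45, 0,0,0,0,0,0,0.45,0,0,0,0,0,0,0.45]' 40
python3 - <<'E'
from h import *
c=viewer.get_calibration('wrist'); print(c); f=viewer.grab_frame('wrist'); cv2.imwrite('pics/w1.png',f)
E
```

```text
clock: 2.1
eef_pos: [0.5807, 0.0785, 0.3061]
orientation: [3.139, -0.301, 0.007]
wrist_force: [0.7, -1.0, -0.5]
opening: 0.549
finger_force: 0.0
{'intrinsics': array([[297.31863964,   0.        , 254.86656149],
       [  0.        , 297.31863964, 192.39313674],
       [  0.        ,   0.        ,   1.        ]]), 'R': array([[ 5.65460855e-03, -9.99982699e-01,  1.62080457e-03],
       [-9.99983891e-01, -5.65540014e-03, -4.84223319e-04],
       [ 4.93381240e-04, -1.61804037e-03, -9.99998569e-01]]), 't': array([0.07444833, 0.61064128, 0.48069606])}
```

View pics/w1.png

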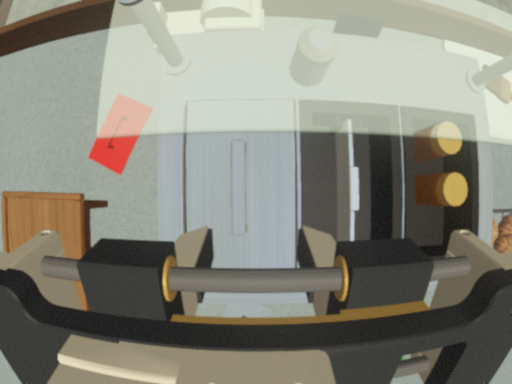

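The wrist view shows the bar from (239,140) to (239,234), the lid's side edges at columns 187 and 297, and the divider grip around (355,188). The fingers straddle the bar's line.

Run:
```python
from h import *
for n,p,z in [('barF',(239,234),.235),('barB',(239,140),.235),('lidL',(187,200),.203),('lidR',(297,200),.203),('lidBL',(187,100),.2),('dgF',(355,210),.197),('dgB',(355,168),.197),('dgmid',(355,188),.197),('barFs',(239,234),.235)]: print(n,onz('wrist',p,z).round(4))
```

```text
barF [0.5756 0.0912 0.235 ]
barB [0.6542 0.0916 0.235 ]
lidL [0.6028 0.1427 0.203 ]
lidR [0.6034 0.0383 0.203 ]
lidBL [0.7021 0.1462 0.2   ]
dgF [ 0.5934 -0.0218  0.197 ]
dgB [ 0.6353 -0.0217  0.197 ]
dgmid [ 0.6153 -0.0216  0.197 ]
barFs [0.5756 0.0912 0.235 ]
```

```bash
python3 -m inch '[0.009,0.006,0,0,0,0,0.45, 0.009,0.0065,-0.013,0,0,0,0.45, 0,0,-0.02,0,0,0,0.45, 0,0,-0.02,0,0,0,0.45, 0,0,-0.02,0,0,0,0.45, 0,0,-0.02,0,0,0,0.45,0,0,0,0,0,0,0.45,0,0,0,0,0,0,0.45]'
```

```text
clock: 3.15
eef_pos: [0.599, 0.0917, 0.2124]
orientation: [3.139, -0.301, 0.008]
wrist_force: [-0.2, -0.0, -0.2]
opening: 0.555
finger_force: 0.0
```

```bash
python3 -m inch '[0,0,0,0,0,0,1,0,0,0,0,0,0,1,0,0,0,0,0,0,1,0,0,0,0,0,0,1,0,0,0,0,0,0,1,0,0,0,0,0,0,1]' 45
```

```text
clock: 3.9
eef_pos: [0.5984, 0.0917, 0.2121]
orientation: [3.139, -0.3, 0.008]
wrist_force: [-0.5, 0.8, 1.0]
opening: 0.127
finger_force: 45.0
```

```bash
python3 -m inch '[0.0005,0,0.004,0,0.035,0,1,0.0007,0,0.0038,0,0.035,0,1,0.0007,0,0.0036,0,0.035,0,1,0.0007,0,0.0034,0,0.035,0,1,0,0,0,0,0,0,1,0,0,0,0,0,0,1,0,0,0,0,0,0,1]'
python3 - <<'E'
from h import *
a=viewer.grab_frame('wrist');b=viewer.grab_frame('scene')[80:290,90:350]
b=cv2.resize(b,None,fx=1.83,fy=1.83)[:384]; b=cv2.copyMakeBorder(b,0,384-b.shape[0],0,0,cv2.BORDER_CONSTANT)
cv2.imwrite('pics/tip.png',cv2.resize(np.hstack([a,b]),(800,312)))
E
```

```text
clock: 4.78
eef_pos: [0.6006, 0.0915, 0.2264]
orientation: [3.14, -0.16, 0.008]
wrist_force: [0.5, 0.1, -2.2]
opening: 0.127
finger_force: 45.0
```

View pics/tip.png

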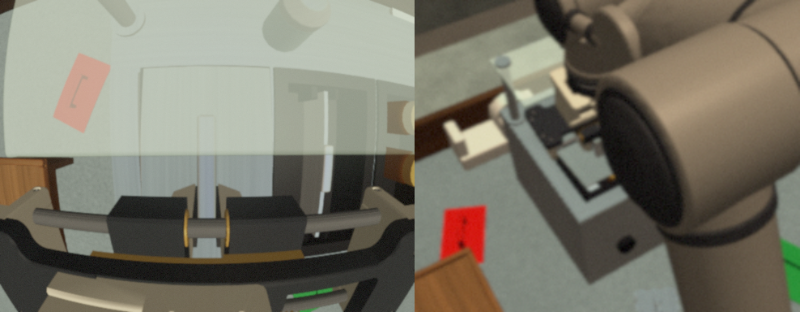

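```bash
python3 -m inch '[0,0,0.008,0,0,0,1,0,0,0.012,0,0,0,1,-0.01,0,0.006,0,0,0,1,-0.025,0,0.003,0,0,0,1,-0.03,0,0.003,0,0,0,1,-0.03,0,0.005,0,-0.03,0,1,-0.025,0,0.01,0,-0.04,0,1,-0.01,0.02,0.01,0,-0.04,0,1,0,0.035,0.005,0,-0.03,0,1,0,0.04,0,0,0,0,1,0,0.04,0,0,0,0,1,0,0.04,0,0,0,0,1,0,0.04,0,0,0,0,1,0,0.04,0,0,0,0,1,0,0.04,0,0,0,0,1,0,0.025,0,0,0,0,1,0,0,0,0,0,0,1,0,0,0,0,0,0,1]'
python3 - <<'E'
from h import *
a=viewer.grab_frame('wrist');b=viewer.grab_frame('top')[100:300,40:300]
b=cv2.resize(b,(499,384))
cv2.imwrite('pics/car.png',cv2.resize(np.hstack([a,b]),(800,304)))
E
```

```text
clock: 7.12
eef_pos: [0.4706, 0.4109, 0.2889]
orientation: [3.139, -0.3, 0.008]
wrist_force: [-0.5, 0.1, -2.7]
opening: 0.125
finger_force: 45.0
```

View pics/car.png

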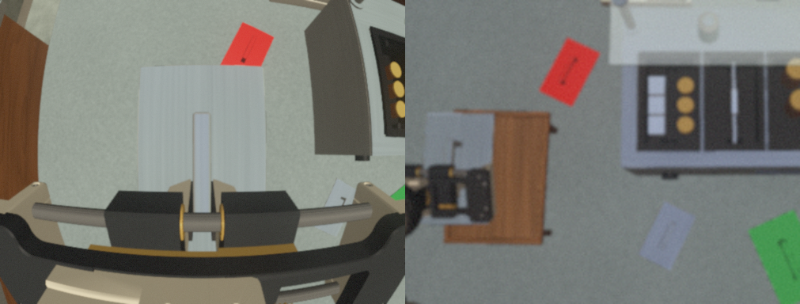

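The lid is gripped and level above the tray. The opened pan in the left well shows its packs and the centre channel. Lowering the lid.

```bash
python3 -m inch '[0,0,-0.04,0,0,0,1,0,0,-0.04,0,0,0,1,0,0,-0.03,0,0,0,1,0,0,-0.02,0,0,0,1,0,0,-0.01,0,0,0,1,0,0,-0.01,0,0,0,1,0,0,-0.005,0,0,0,1,0,0,-0.004,0,0,0,1,0,0,0,0,0,0,1,0,0,0,0,0,0,1]'
python3 - <<'E'
from h import *
a=viewer.grab_frame('scene')[180:384,30:230]
cv2.imwrite('pics/low.png',cv2.resize(a,(588,600)))
E
```

```text
clock: 8.48
eef_pos: [0.4712, 0.4117, 0.1302]
orientation: [3.14, -0.301, 0.008]
wrist_force: [0.5, -0.3, -3.5]
opening: 0.127
finger_force: 45.0
```

View pics/low.png

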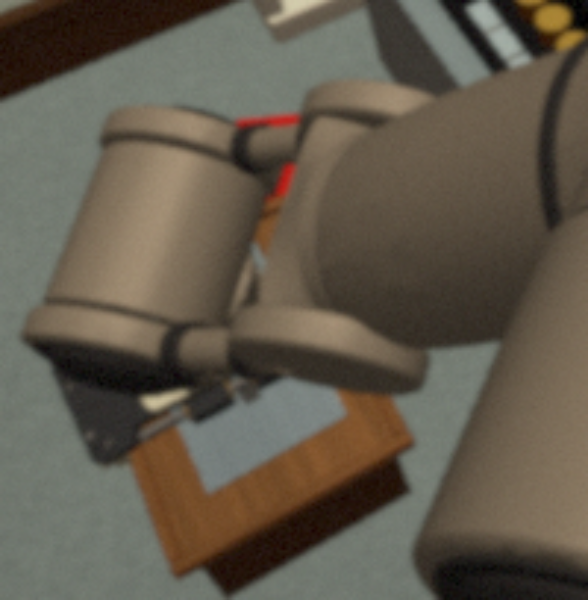

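The view shows the lid inside the tray edges, its near corner at about (205,490) and the tray's near corner at (180,570). I'll lower it onto the floor, release and retreat upwards.

```bash
python3 -m inch '[0,0,-0.002,0,0,0,1,0,0,-0.002,0,0,0,1,0,0,-0.001,0,0,0,1,0,0,0,0,0,0,1]' && python3 -m inch '[0,0,0,0,0,0,0.7,0,0,0,0,0,0,0.5,0,0,0,0,0,0,0.5,0,0,0,0,0,0,0.5]'
```

```text
clock: 9.02
eef_pos: [0.4711, 0.4116, 0.1261]
orientation: [3.14, -0.301, 0.008]
wrist_force: [-4.2, -2.7, 6.7]
opening: 0.124
finger_force: 45.0
clock: 9.52
eef_pos: [0.4711, 0.4115, 0.1247]
orientation: [3.139, -0.3, 0.008]
wrist_force: [0.6, -0.2, -0.1]
opening: 0.484
finger_force: 0.0
```

```bash
python3 -m inch '[0,0,0.02,0,0,0,0.5,0,0,0.04,0,0,0,0.5,0,0,0.05,0,0,0,0.5,0,0,0.05,0,0,0,0.5,0,-0.04,0.02,0,0,0,0.6,0.01,-0.045,0,0,0,0,0.7,0.015,-0.045,0,0,0,0,0.7,0.015,-0.045,0,0,0,0,0.7,0.015,-0.045,0,0,0,0,0.7,0.015,-0.045,0,0,0,0,0.7,0.015,-0.045,0,0,0,0,0.7,0.015,-0.045,0,0,0,0,0.7,0.02,-0.045,0,0,0,0,0.7,0.02,-0.033,-0.01,0,0,0,0.7,0,0,-0.01,0,0,0,0.7,0,0,0,0,0,0,0.7]'
python3 - <<'E'
from h import *
print(viewer.get_calibration('wrist')['t'])
a=viewer.grab_frame('wrist');
b=viewer.grab_frame('top')[160:280,50:160]
cv2.imwrite('pics/w2a.png',a);cv2.imwrite('pics/top2.png',b)
b=cv2.resize(b,(352,384))
cv2.imwrite('pics/w2.png',cv2.resize(np.hstack([a,b]),(800,355)))
E
```

```text
clock: 11.52
eef_pos: [0.6101, -0.021, 0.2835]
orientation: [3.14, -0.297, 0.008]
wrist_force: [0.8, 0.0, -0.5]
opening: 0.301
finger_force: 0.0
[-0.02531709  0.63832048  0.46036357]
```

View pics/w2.png

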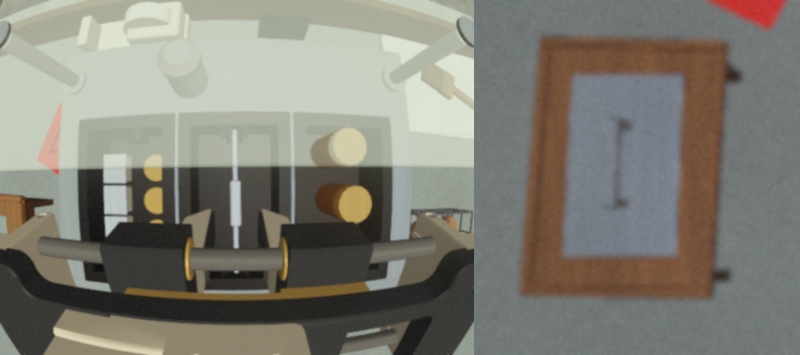

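The lid lies flat in the tray, handle up and well inside the edges. The divider grip is centred between the fingers at about (235,203) in this view. The open pan's channel is at about (137,190).

```bash
python3 -m inch '[0.0025,-0.0007,-0.02,0,0,0,0.7,0,0,-0.03,0,0,0,0.7,0,0,-0.025,0,0,0,0.7,0,0,-0.02,0,0,0,0.7,0,0,-0.013,0,0,0,0.7,0,0,0,0,0,0,0.7,0,0,0,0,0,0,1,0,0,0,0,0,0,1,0,0,0,0,0,0,1,0,0,0,0,0,0,1,0,0,0,0,0,0,1]' 30
```

```text
clock: 13.0
eef_pos: [0.614, -0.0219, 0.1777]
orientation: [3.139, -0.302, 0.008]
wrist_force: [-0.6, 3.4, 5.5]
opening: 0.104
finger_force: 30.0
```

```bash
python3 -m inch '[0,0,0.01,0,0,0,1,0,0,0.015,0,0,0,1,0,0,0.02,0,0,0,1,0,0,0.02,0,0,0,1,0,0,0.01,0,0,0,1,0,0,0,0,0,0,1,0,0,0,0,0,0,1]' 40
python3 - <<'E'
from h import *
a=viewer.grab_frame('wrist');b=viewer.grab_frame('scene')[90:290,120:350]
b=cv2.resize(b,(442,384))
cv2.imwrite('pics/w3.png',cv2.resize(np.hstack([a,b]),(800,322)))
E
```

```text
clock: 13.88
eef_pos: [0.613, -0.0222, 0.2509]
orientation: [3.139, -0.298, 0.008]
wrist_force: [1.3, -0.7, -2.1]
opening: 0.107
finger_force: 40.0
```

View pics/w3.png

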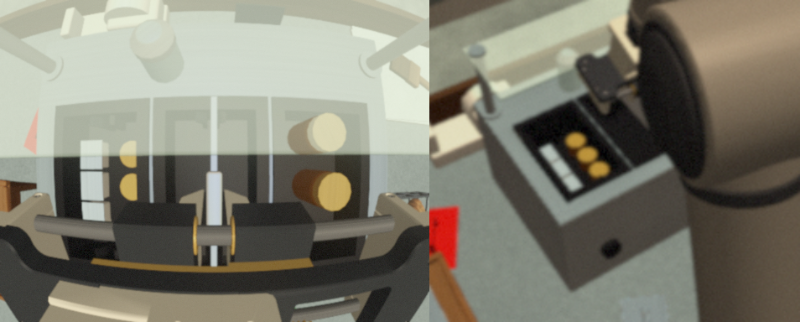

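```bash
python3 -m inch '[0,0.02,0,0,0,0,1,0,0.03,0,0,0,0,1,0,0.03,0,0,0,0,1,0,0.022,0,0,0,0,1,0,0.0103,0,0,0,0,1,0,0,0,0,0,0,1,0,0,0,0,0,0,1]'
python3 - <<'E'
from h import *
a=viewer.grab_frame('wrist');print(viewer.get_calibration('wrist')['t'])
cv2.imwrite('pics/w4.png',cv2.resize(a[60:300,130:380],(625,600),interpolation=cv2.INTER_CUBIC))
E
```

```text
clock: 14.85
eef_pos: [0.6135, 0.0894, 0.2516]
orientation: [3.139, -0.3, 0.008]
wrist_force: [-0.3, 0.4, -1.3]
opening: 0.101
finger_force: 40.0
[0.0851385  0.64312021 0.42717754]
```

View pics/w4.png

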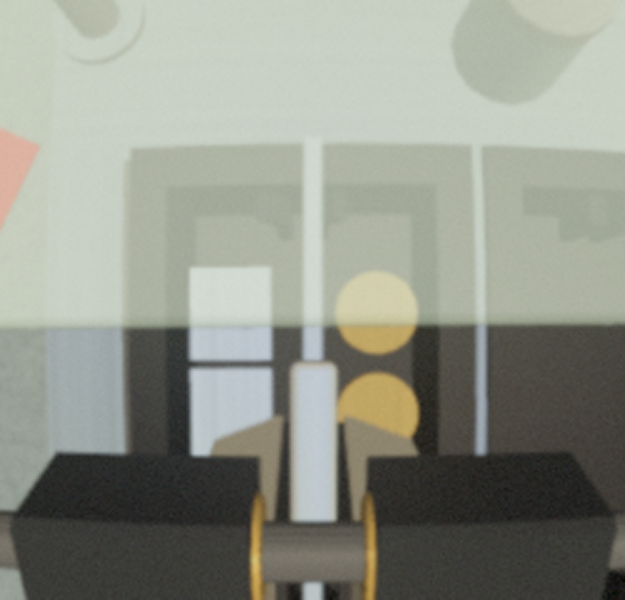

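Run:
```python
from h import *
print(arm.read_state()['eef_pos'])
w=lambda x,y:(130+(x+.5)/2.5-.5,60+(y+.5)/2.5-.5)
for n,p,z in [('panL',(127,400),.2),('panR',(475,400),.2),('panBL',(132,150),.2),('panBR',(472,150),.2),('ribL',(290,215),.18),('ribR',(328,215),.18),('gripL',(291,400),.270),('gripR',(336,400),.270),('plateB',(313,140),.262)]: print(n,onz('wrist',w(*p),z).round(4))
a=viewer.grab_frame('wrist')[60:300,130:380]
c=cv2.resize(a[50:110,60:140],(800,600),interpolation=cv2.INTER_CUBIC); cv2.imwrite('pics/w5.png',cv2.convertScaleAbs(c,alpha=1.8,beta=-120))
```

```text
[0.61355577 0.08927115 0.25163793]
panL [0.6212 0.1469 0.2   ]
panR [0.6219 0.0386 0.2   ]
panBL [0.7001 0.1467 0.2   ]
panBR [0.7005 0.0391 0.2   ]
ribL [0.6818 0.0969 0.18  ]
ribR [0.6819 0.0842 0.18  ]
gripL [0.6285 0.0937 0.27  ]
gripR [0.6285 0.0842 0.27  ]
plateB [0.6863 0.0894 0.262 ]
```

View pics/w5.png

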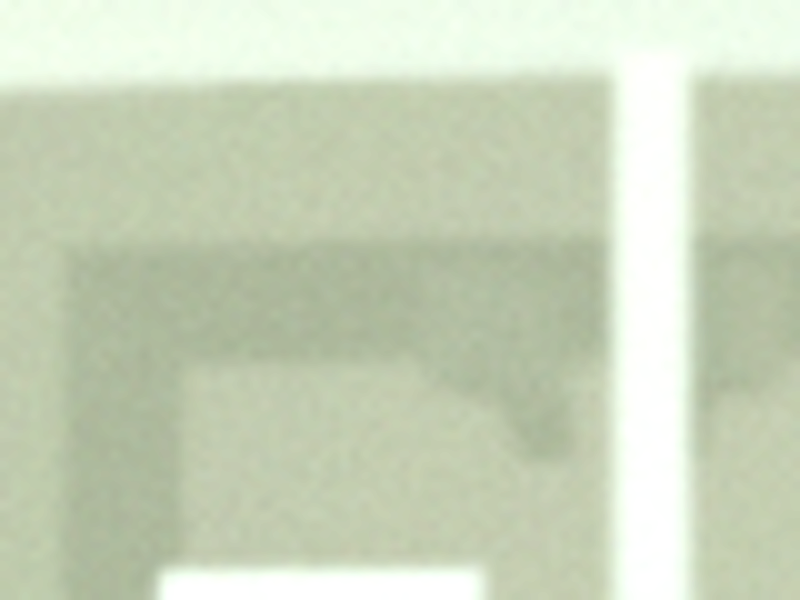

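The plate stands 1–3 mm right of the ribs' centre: the rib edges are at about 570 and 705, the plate at 613–690. I'll shift it 2 mm left and lower it.

```bash
python3 -m inch '[-0.0005,0.002,0,0,0,0,1,0,0,-0.01,0,0,0,1,0,0,-0.01,0,0,0,1,0,0,-0.01,0,0,0,1,0,0,-0.005,0,0,0,1,0,0,0,0,0,0,1]' 40
```

```text
clock: 15.7
eef_pos: [0.6128, 0.0921, 0.2161]
orientation: [3.139, -0.299, 0.008]
wrist_force: [-0.5, 0.2, -0.9]
opening: 0.105
finger_force: 40.0
```

```bash
python3 -m inch '[0,0,-0.006,0,0,0,1,0,0,-0.006,0,0,0,1,0,0,-0.006,0,0,0,1,0,0,-0.006,0,0,0,1,0,0,-0.006,0,0,0,1,0,0,0,0,0,0,1]' 40
```

```text
clock: 16.45
eef_pos: [0.6126, 0.0921, 0.186]
orientation: [3.139, -0.299, 0.008]
wrist_force: [-0.1, -0.2, -1.0]
opening: 0.102
finger_force: 40.0
```

```bash
python3 -m inch '[0,0,-0.003,0,0,0,1,0,0,-0.003,0,0,0,1,0,0,-0.002,0,0,0,1,0,0,-0.001,0,0,0,1,0,0,0,0,0,0,1]' 40
```

```text
clock: 17.08
eef_pos: [0.613, 0.0922, 0.1779]
orientation: [3.139, -0.3, 0.008]
wrist_force: [-0.2, 0.7, -0.7]
opening: 0.105
finger_force: 40.0
```

```bash
python3 -m inch '[0,0,-0.001,0,0,0,1,0,0,-0.001,0,0,0,1,0,0,-0.001,0,0,0,1,0,0,0,0,0,0,1]' 40
```

```text
clock: 17.58
eef_pos: [0.6132, 0.0923, 0.1777]
orientation: [3.139, -0.303, 0.008]
wrist_force: [-10.9, -0.8, 17.5]
opening: 0.107
finger_force: 40.0
```

Contact came at the same height as at the grasp, so the plate is on the floor. Releasing and retreating.

```bash
python3 -m inch '[0,0,0.0015,0,0,0,1,0,0,0,0,0,0,0.7,0,0,0,0,0,0,0.7,0,0,0,0,0,0,0.7,0,0,0.01,0,0,0,0.7,0,0,0.03,0,0,0,0.7,0,0,0.03,0,0,0,0.7,-0.02,0,0.03,0,0,0,0.7,-0.05,0,0.03,0,0,0,0.7,-0.05,0,0.02,0,0,0,0.7,0,0,0,0,0,0,0.7,0,0,0,0,0,0,0.7]'
python3 - <<'E'
from h import *
a=viewer.grab_frame('wrist')[0:230,100:420];b=viewer.grab_frame('scene')[90:290,90:350]
cv2.imwrite('pics/w6.png',np.hstack([cv2.resize(a,(417,300)),cv2.resize(b,(383,300))]))
cv2.imwrite('pics/w6a.png',a)
# divider height check: plate vs rim
E
```

```text
clock: 19.08
eef_pos: [0.4934, 0.0921, 0.3268]
orientation: [3.139, -0.301, 0.008]
wrist_force: [-0.3, 0.7, -0.7]
opening: 0.3
finger_force: 0.0
```

View pics/w6.png

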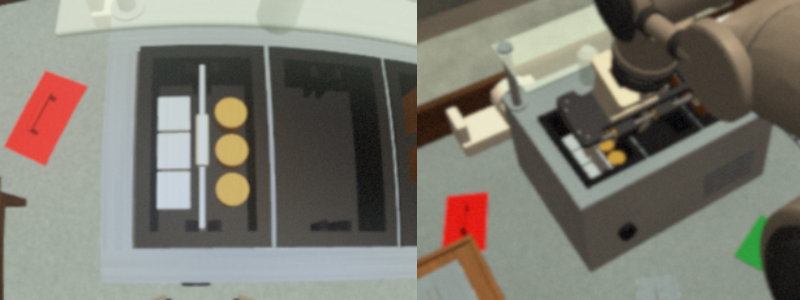

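Run:
```python
from h import *
w=lambda x,y:(100+x*320/417,y*230/300)
for n,p,z in [('divF',(202,229),.189),('divB',(202,65),.189),('gF',(202,166),.197),('gB',(202,113),.197),('panF',(200,246),.2),('panB',(200,46),.2),('panL',(137,150),.2),('panR',(270,150),.2)]: print(n,onz('wrist',w(*p),z).round(4))
```

```text
divF [0.5404 0.0917 0.189 ]
divB [0.6845 0.0926 0.189 ]
gF [0.5902 0.092  0.197 ]
gB [0.6354 0.0923 0.197 ]
panF [0.5266 0.0932 0.2   ]
panB [0.6979 0.0944 0.2   ]
panL [0.6031 0.1441 0.2   ]
panR [0.6039 0.0376 0.2   ]
```

The measured ends match a level plate at home height: length 144.1 mm, centred in the pan within 1 mm. Handing in.

```bash
python3 -c "
from rig import order; print(order.finish_job())"
```

```text
the job is handed in; nothing more can be done
None
```

The lid is flat in the tray, handle up, the divider stands home between the ribs of the opened pan, and the job is handed in; no verdict came back, and I did not re-measure the jars and shaker at the end.

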